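Lay the roof panel down on the gluing board

TASK

With the fingertips, push the standing cuckoo clock roof panel over backwards so that it lies flat on the gluing board with its shingles up. Then push it along the board until its leading (ridge) edge sits flush, along its whole length, against the dark wooden stop on the board's far side, and let go of it. Only push: do not lift or carry the panel, and leave everything else on the bench where it is.

Things in the scene. Friction and masses are not known exactly. Their poses are not given: they have to be found in the camera images.
- board: Gluing board, fixed: plywood plate 300 x 300 x 12 mm, green top, with a dark wooden stop (strip 20 mm wide, 26 mm above the plate, 300 mm long) along its far edge. Origin: centre of its underside; x points to the stop, y along it, z up. Plate top at z = 12 mm, stop's inner face at x = +130 mm. Up to 20 degrees askew on the bench.
- panel: Loose wooden roof panel, 150 (y) x 110 (z, height) x 22 mm (x), 0.15-0.31 kg. Brown shingles on its -x face, towards the robot; plain back at +x. It starts standing on its lower edge on the board, within 15 degrees of the board's axes, 155-215 mm before the stop's face. Origin: middle of the lower edge; z to the ridge edge. Lying on its back, x points down, z to the stop.
- ridge_left (a point): The +y end of the panel's ridge edge (the top edge as it stands), in the middle of its thickness: (0, 75, 110) mm in the panel's frame. With the panel lying against the stop it is at x = 130 mm in the board's frame.
- ridge_right (a point): The same at the -y end: (0, -75, 110) mm in the panel's frame.
- panel_mid (a point): The panel's centre: (0, 0, 55) mm in its frame; 67 mm above the bench when it stands, 23 mm when it lies. Pushed high on its shingled face, the panel tips about its back lower edge and falls freely after leaning about 11 degrees; lying, it slides on the board with friction about 0.5 to 1.2 times its weight.
- couple: Bystander: a carved and painted dancing couple on a round base 84 mm across, 104 mm high, loose. Origin: centre of the underside.
- housing: Bystander: a nickel tension spring housing, a round drum 60 mm across and 54 mm high over its spindle, loose. Origin: centre of the underside.
- shingles: Bystander: a banded bundle of spare roof shingles, 60 x 87.5 x 25 mm, loose. Origin: centre of the underside.
- glue: Bystander: a white glue bottle with an orange cap, 48 mm across, 110 mm high, loose. Origin: centre of the underside.
- pliers: Bystander: steel flat-nose pliers with blue grips lying flat on the near left of the bench, 170 x 50 x 12 mm, long side along its x. Origin: near the middle, on the bench.
- bob: Bystander: a brass leaf-shaped pendulum bob lying flat on the near right of the bench, 110 x 38 x 6 mm, long side along its x. Origin: centre of the leaf, on the bench.
Not all that is in view belongs to the job. There is more than one size of the panel; the job needs the smaller.

How it is judged:
By the outcome, as a careful person would: the job done as asked, in the order asked, and still so for the second after the job is handed in, with the robot touching nothing.
It also fails if it takes over 51 s, if anything falls off the work surface, if the arm or the gripper's body presses on something with over 40 N, if the wrist force passes 120 N, or if a joint passes its speed limit or range.

ROBOT

A 6-joint arm with a two-finger parallel gripper is mounted at the origin on the work surface. World frame = base frame: x ahead of the robot, y to its left, z up, the work surface at z = 0. Lengths are in m, angles in rad, forces in N, time in s.
With the tool pointing down it reaches from about 0.3 to 0.95 m from the base axis. Payload 3.1 kg.
Tool frame: the origin (TCP) lies midway between the tips of the shut fingers; the grasp point (between the pads) lies 19 mm behind it; z points along the fingers, y is the line along which they close (so a half turn about z gives the same grasp; the last joint's range is limited). The gripper opens to 85 mm and grips with 20 to 120 N. Pads are 22 mm wide; open, the fingers measure 114 mm over their backs; the gripper's body (76 mm by 85 mm) begins 54 mm behind the grasp point. The pads swing forward as they close: fully open they stand 13 mm farther back than shut.
Start: joints at [-1.179, 0.308, 1.634, -0, 1.2, -0.07], TCP at [0.278, -0.56, 0.198] pointing down, gripper open.
Joint ranges: [-3.06, 3.06], [-0.79, 1.96], [0.05, 2.63], [-1.19, 4.34], [0.05, 2.64], [-2.94, 2.94]. Speed limits (rad/s): [2.79, 2.79, 3.14, 3.14, 3.14, 3.14].

INTERFACE

Orientations are given as a rotation vector (axis times angle).
In Python, from bench import bot gives the robot as it stands.
- The arm moves only by the tool carry_out, never from a script. Its argument "moves" is text: rows parted by semicolons, each of 6 numbers parted by spaces: the shift along the tool's x, y, z as a fraction of full scale, then the turn, a rotation vector about the tool's x, y, z as a fraction of full scale. In form: x y z wx wy wz; .... A call has 1 to 12 rows; each row shifts and turns the commanded pose from where the row before left it, along the tool's axes as they then stand; what a row does not reach is not made up. Full scale, the value 1, is 5 cm for a shift and 6 degrees for a turn. A row lasts 1/10 s, in which the tool goes at most 50 mm and 8.59 degrees, less where a joint would pass 70% of its speed; a pose out of reach is approached as far as the arm can. A call with a number of a shift or a turn outside -1 to 1 is refused whole. A call with a gripper value outside its range is refused whole. "hand" is the closure, from 0 (fully open) to 1 (shut), set as the call begins (left out, the last holds). The fingers move at their own pace and stop on an object; "force" is the grip in N (left out, the last holds). Time passes only in rows, so rows that do not move let the fingers close. It gives the time, the measured TCP pose, the force, the opening and the grip force at its end, in the units of the state.
- bot.state(): the state, without advancing time (a new reading comes with each control period).
- bot.capture(name): name is "scene" or "side" or "wrist"; returns the picture (480x640x3 uint8, blue, green, red); there is no depth.
- bot.camera_info(name): a dict with "mtx" (3x3 intrinsics, pixels), "dist" ([k1, k2, p1, p2, k3] as OpenCV has them; the pictures are not rectified), "T" (4x4, takes a point from camera to world coordinates). Camera axes: x right, y down, z forward; pixel columns grow to the right and rows downward; lengths in m; the calibration is good to about 2 mm. A picture is of the moment at which its call begins: read the wrist's pose just before it. camera_info takes no time and is no camera call; for the wrist camera it gives the pose at the moment of the call.
- bot.finish_job(): hands the job in; it is judged then, once.
The state is a dict: "time": time; "q": joint angles; "joint_velocities": joint speeds; "effort": joint torques, N m; "tool_pos": TCP position; "orientation": TCP orientation; "wrist_force": force on the tool from outside, world axes, zero at the start; "moment": the same for the moment, N m; "grip_width": finger opening in m; "finger_force": force on a finger pad.
Only numpy, scipy, OpenCV 4.12 (cv2) and the standard library are available. Lean on these libraries where they do the work, as an engineer would, in place of code of your own. Each camera call takes 0.05 s, during which the arm holds its last target. There are 200 camera calls.

## Working session

There is one attempt and no reset: what is moved stays moved. The work goes in short steps, Python scripts to look and compute and a tool call to move; the robot and the scene stay as the last step left them, time stands still between calls to the robot, and variables do not carry over. Pictures are saved under pics/ and viewed, at most 10 in all, crops included, and the job is handed in when it is done.

Besides the shell and the picture viewer there is one more tool, called after "Call:" as name(argument=value, ...) on one line, values as JSON. carry_out: Moves the arm, as the interface text tells. Shift numbers are shares of 5 cm and turn numbers shares of 6 degrees, none past 1 either way. Its arguments: {"type":"object","properties":{"moves":{"type":"string"},"hand":{"type":"number"},"force":{"type":"number"}},"required":["moves"]}

```bash
mkdir -p pics
python3 - <<'E'
from bench import bot
import cv2,numpy as np
for n in("scene","side"):
    im=bot.capture(n);cv2.imwrite(f"pics/{n}0.png",im)
    c=bot.camera_info(n);print(n,np.round(c["T"],3).tolist(),np.round(c["mtx"],1).tolist(),c["dist"])
print(bot.state())
E
```

```text
scene [[0.21, 0.82, -0.533, 1.099], [0.978, -0.168, 0.128, -0.139], [0.015, -0.548, -0.837, 1.032], [0.0, 0.0, 0.0, 1.0]] [[525.6, 0.0, 313.6], [0.0, 525.6, 242.2], [0.0, 0.0, 1.0]] [-0.05423971  0.          0.          0.          0.        ]
side [[-0.782, -0.464, 0.416, -0.019], [-0.623, 0.604, -0.497, 0.628], [-0.02, -0.648, -0.762, 1.065], [0.0, 0.0, 0.0, 1.0]] [[458.7, 0.0, 314.9], [0.0, 458.7, 234.2], [0.0, 0.0, 1.0]] [0.03448947 0.         0.         0.         0.        ]
{'time': 0.1, 'q': array([-1.17867375e+00,  3.08933040e-01,  1.63503673e+00, -7.96773834e-06,
        1.19971377e+00, -6.97061117e-02]), 'joint_velocities': array([ 0.00241303, -0.00142497, -0.00226502,  0.00135095, -0.00056161,
       -0.00033026]), 'effort': array([-9.12448959e-04, -4.16405797e+01, -2.77644914e+01, -1.45482568e-04,
        4.03028142e-03,  1.23861642e-05]), 'tool_pos': array([ 0.2781513 , -0.55879052,  0.19646332]), 'orientation': array([-3.05619813e+00, -7.18541432e-01,  5.38328669e-04]), 'wrist_force': array([ 0.9197075 , -0.53825904, -0.61389004]), 'moment': array([ 0.05572225, -0.00218794, -0.00502261]), 'finger_force': 0.0, 'grip_width': 0.08524195360296327}
```

View pics/scene0.png

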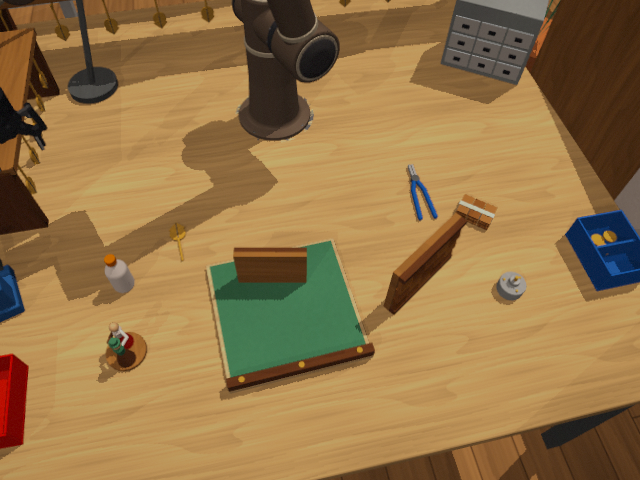

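View pics/side0.png

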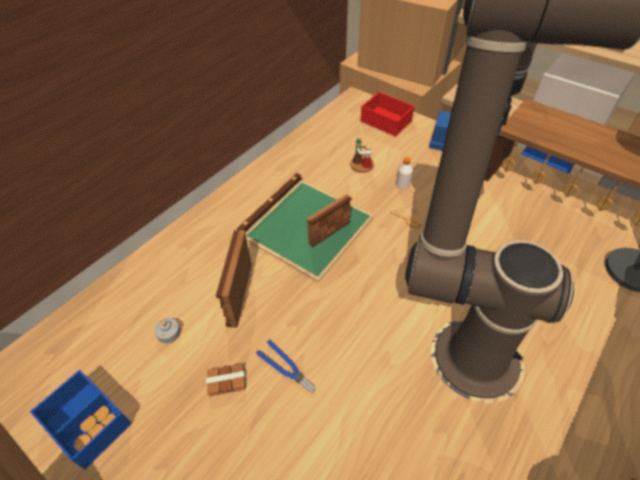

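The scene view shows two candidates: the panel on the green board at (271,265) and a larger one standing off the board at (428,262). The smaller one on the board fits the description. I'll confirm it with a crop and measure it.

```bash
cat > h.py <<'E'
from bench import bot
import cv2,numpy as np
def ray(n,uv,z,c=None):
    c=c or bot.camera_info(n); uv=np.array(uv,float).reshape(-1,1,2)
    p=cv2.undistortPoints(uv,c["mtx"],c["dist"]).reshape(-1,2)
    d=np.c_[p,np.ones(len(p))]@c["T"][:3,:3].T; o=c["T"][:3,3]
    return o+d*((z-o[2])/d[:,2])[:,None]
def px(n,P):
    c=bot.camera_info(n);T=np.linalg.inv(c["T"])
    return cv2.projectPoints(np.array(P,float),cv2.Rodrigues(T[:3,:3])[0],T[:3,3],c["mtx"],c["dist"])[0].reshape(-1,2)
E
python3 - <<'E'
from h import *
im=cv2.imread("pics/scene0.png")
crop=im[225:395,195:385];cv2.imwrite("pics/crop.png",cv2.resize(crop,None,fx=3.5,fy=3.5,interpolation=cv2.INTER_CUBIC)[:600,:800])
for n in("scene","side"):
    im=cv2.imread(f"pics/{n}0.png");h=cv2.cvtColor(im,cv2.COLOR_BGR2HSV)
    m=cv2.inRange(h,(60,80,40),(90,255,255))
    k=max(cv2.findContours(m,0,2)[0],key=cv2.contourArea);hu=cv2.convexHull(k)
    q=cv2.approxPolyN(hu,4).reshape(-1,2);print(n,q.tolist(),np.round(ray(n,q,.012)[:,:2],3).tolist())
E
```

```text
scene [[365, 343], [230, 377], [210, 267], [330, 241]] [[0.714, 0.068], [0.729, -0.214], [0.468, -0.226], [0.453, 0.055]]
side [[367, 216], [317, 274], [248, 235], [302, 184]] [[0.473, -0.217], [0.46, 0.051], [0.714, 0.066], [0.726, -0.205]]
```

View pics/crop.png

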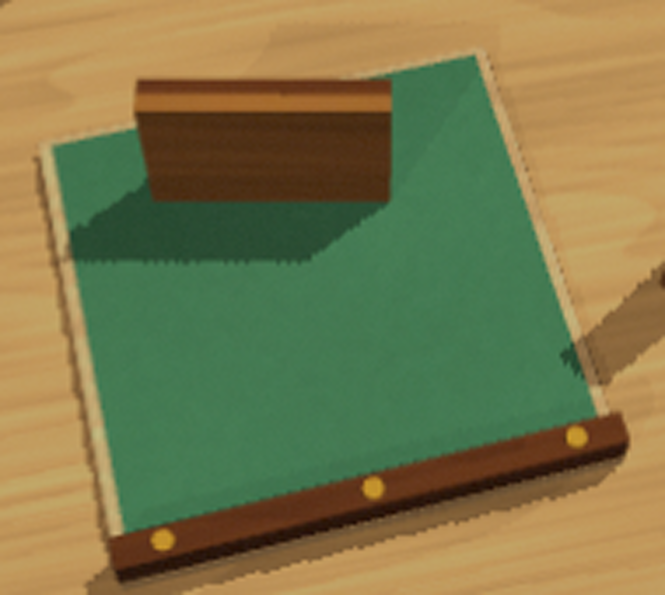

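The crop confirms it: the small panel stands on the green board, its plain back facing the stop. Its ridge runs from (234,256) to (307,256) and its back foot edge from (239,283) to (306,283). The stop's inner top edge runs from (226,378) to (369,343).

Run:
```python
from h import *
r=lambda a:np.round(a[:,:3]*1000).tolist()
P=ray("scene",[[233.9,256.4],[306.7,256.4],[234.1,247.9],[306.7,247.9]],.122);print("ridge",r(P))
F=ray("scene",[[238.7,282.7],[306.4,282.7]],.012);print("foot",r(F))
S=ray("scene",[[226.4,378.4],[369.3,343]],.038);print("stop",r(S))
a=lambda A,B:np.degrees(np.arctan2(-(B-A)[0],(B-A)[1]))
print("yaws panel",a(P[0],P[1]),a(P[2],P[3]),a(F[0],F[1]),"board",a(S[0],S[1]))
print(r(ray("side",[[308,245],[352,214]],.012)))
print("TCP-R",np.round(cv2.Rodrigues(bot.state()["orientation"])[0],3).tolist())
```

```text
ridge [[520.0, -166.0, 122.0], [550.0, -21.0, 122.0], [500.0, -163.0, 122.0], [530.0, -17.0, 122.0]]
foot [[520.0, -168.0, 12.0], [550.0, -22.0, 12.0]]
stop [[740.0, -219.0, 38.0], [726.0, 72.0, 38.0]]
yaws panel -11.567415555883647 -11.557228894963583 -11.59999861295286 board 2.820962216316321
[[546.0, -15.0, 12.0], [515.0, -195.0, 12.0]]
TCP-R [[0.895, 0.446, -0.001], [0.446, -0.895, 0.002], [0.0, -0.002, -1.0]]
```

Call:
carry_out(moves="0 0 0 0 0 0.9; 0 0 0 0 0 0.9; 0 0 0 0 0 0.9; 0 0 0 0 0 0.9; 0 0 0 0 0 0.9; 0 0 0 0 0 0.9; 0 0 0 0 0 0.9; 0 -0.7 0 0 0 0; 0 -0.7 0 0 0 0; 0 -0.7 0 0 0 0", hand=0)

```text
time: 1.1
tool_pos: [0.2988, -0.4551, 0.1967]
orientation: [-3.125, 0.312, 0.001]
wrist_force: [0.5, -0.6, 0.4]
grip_width: 0.0852
finger_force: 0.0
```

Call:
carry_out(moves="0.1 -0.7 0 0 0 0; 0.1 -0.7 0 0 0 0; 0.1 -0.7 0 0 0 0; 0.1 -0.7 0 0 0 0; 0.1 -0.7 0 0 0 0; 0.1 -0.7 0 0 0 0; 0.1 -0.7 0 0 0 0; 0 -0.7 0 0 0 0; 0 -0.7 0 0 0 0; 0 0 0 0 0 0; 0 0 0 0 0 0")

```text
time: 2.2
tool_pos: [0.3952, -0.1542, 0.1973]
orientation: [3.126, -0.307, -0.001]
wrist_force: [0.0, -0.3, 0.3]
grip_width: 0.0855
finger_force: 0.0
```

Call:
carry_out(moves="0 -0.6 0 0 0 0.06; 0.25 -0.6 0 0 0 0; 0.25 -0.53 0 0 0 0; 0.4 0 0.4 0 0 0; 0.2 0 0.6 0 0 0; 0 0 0.6 0 0 0; 0 0 0.5 0 0 0; 0 0 0 0 0 0; 0 0 0 0 0 0")

```text
time: 3.1
tool_pos: [0.4664, -0.0821, 0.0924]
orientation: [3.125, -0.323, -0.002]
wrist_force: [1.5, 0.4, 0.1]
grip_width: 0.0853
finger_force: 0.0
```

Run:
```python
from h import *
s=bot.state();print(s["tool_pos"],s["orientation"])
a=bot.capture("side");b=bot.capture("scene")
c=lambda i,y,x:cv2.resize(i[y:y+200,x:x+240],None,fx=1.66,fy=1.66*1.5,interpolation=2)
cv2.imwrite("pics/a1.png",np.hstack([c(a,140,210),c(b,180,170)]))
```

```text
[ 0.46636914 -0.08209214  0.09242485] [ 3.12490255e+00 -3.22588703e-01 -1.72789514e-03]
```

View pics/a1.png

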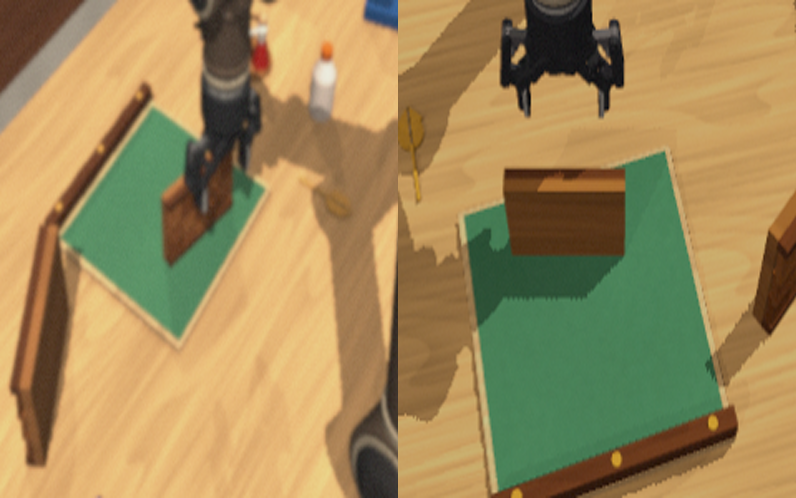

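Both fingertips, at crop pixels (527,115) and (605,115), are square to the panel and centred behind it. I'll tip it slowly.

Call:
carry_out(moves="0.2 0 0 0 0 0; 0.2 0 0 0 0 0; 0.16 0 0 0 0 0; 0.1 0 0 0 0 0; 0.1 0 0 0 0 0; 0.1 0 0 0 0 0; 0.08 0 0 0 0 0; 0.08 0 0 0 0 0; 0.08 0 0 0 0 0; 0.08 0 0 0 0 0")

```text
time: 4.2
tool_pos: [0.5245, -0.0931, 0.0925]
orientation: [-3.125, 0.32, 0.0]
wrist_force: [-0.4, 0.3, -0.6]
grip_width: 0.0859
finger_force: 0.0
```

Call:
carry_out(moves="0.08 0 0 0 0 0; 0.08 0 0 0 0 0; 0.08 0 0 0 0 0; 0.08 0 0 0 0 0; 0 0 0 0 0 0; 0 0 0 0 0 0; 0 0 0 0 0 0")

```text
time: 4.9
tool_pos: [0.5397, -0.0962, 0.0925]
orientation: [-3.125, 0.32, 0.001]
wrist_force: [0.6, -0.0, -0.6]
grip_width: 0.0855
finger_force: 0.0
```

Run:
```python
from h import *
s=bot.state();print(s["tool_pos"],s["wrist_force"])
a=bot.capture("side");b=bot.capture("scene")
c=lambda i,y,x:cv2.resize(i[y:y+200,x:x+240],None,fx=1.66,fy=1.66*1.5,interpolation=2)
cv2.imwrite("pics/a2.png",np.hstack([c(a,140,210),c(b,200,170)]))
```

```text
[ 0.53974142 -0.09618737  0.09246315] [ 0.57853201 -0.04535029 -0.58627035]
```

View pics/a2.png

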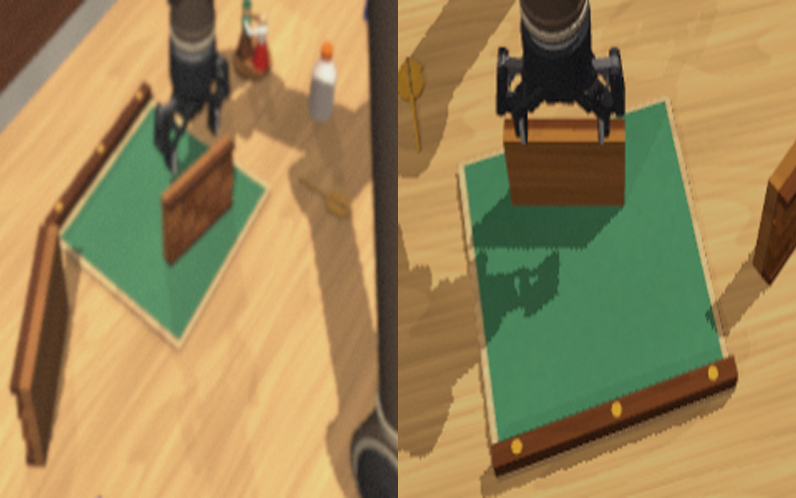

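The tips passed over the ridge, so the open fingertips sit higher than I assumed. I'll measure the tip height.

Run:
```python
from h import *
for z in(.105,.115,.125,.135,.145):
    print(z,np.round(ray("scene",[[245.3,257],[294,257]],z)*1000).tolist(),np.round(ray("side",[[210+175/1.66,140+170/2.49],[210+218/1.66,140+135/2.49]],z)*1000).tolist())
T=bot.camera_info("wrist")["T"];print(T.round(3).tolist())
# panel still at same pose?
```

```text
0.105 [[516.0, -144.0, 105.0], [536.0, -45.0, 105.0]] [[565.0, -77.0, 105.0], [540.0, -168.0, 105.0]]
0.115 [[522.0, -144.0, 115.0], [542.0, -46.0, 115.0]] [[559.0, -69.0, 115.0], [534.0, -160.0, 115.0]]
0.125 [[528.0, -144.0, 125.0], [548.0, -47.0, 125.0]] [[553.0, -62.0, 125.0], [528.0, -152.0, 125.0]]
0.135 [[535.0, -144.0, 135.0], [554.0, -48.0, 135.0]] [[547.0, -55.0, 135.0], [522.0, -144.0, 135.0]]
0.145 [[541.0, -144.0, 145.0], [560.0, -49.0, 145.0]] [[541.0, -47.0, 145.0], [516.0, -135.0, 145.0]]
[[-0.202, -0.933, -0.298, 0.616], [-0.979, 0.193, 0.062, -0.112], [-0.0, 0.305, -0.952, 0.268], [0.0, 0.0, 0.0, 1.0]]
```

Call:
carry_out(moves="0 0 -0.5 0 0 0; 0 0 0 0 0 0; -0.7 0 0 0 0 0; -0.7 0 0 0 0 0; -0.1 0 0 0 0 0; 0 0 0.5 0 0 0; 0 0 0.46 0 0 0; 0 0 0 0 0 0; 0 0 0 0 0 0")

```text
time: 5.9
tool_pos: [0.4666, -0.0811, 0.0694]
orientation: [-3.125, 0.32, 0.001]
wrist_force: [-0.1, -0.2, -0.6]
grip_width: 0.0855
finger_force: 0.0
```

Call:
carry_out(moves="0.2 0 0 0 0 0; 0.2 0 0 0 0 0; 0.16 0 0 0 0 0; 0.1 0 0 0 0 0; 0.1 0 0 0 0 0; 0.08 0 0 0 0 0; 0.08 0 0 0 0 0; 0.08 0 0 0 0 0; 0 0 0 0 0 0")

```text
time: 6.8
tool_pos: [0.5162, -0.0914, 0.0697]
orientation: [3.125, -0.32, 0.001]
wrist_force: [-1.1, -0.0, 0.0]
grip_width: 0.0855
finger_force: 0.0
```

Call:
carry_out(moves="0.08 0 0 0 0 0; 0.08 0 0 0 0 0; 0.08 0 0 0 0 0; 0.08 0 0 0 0 0; 0 0 0 0 0 0; 0 0 0 0 0 0")

```text
time: 7.4
tool_pos: [0.5312, -0.0944, 0.0695]
orientation: [-3.125, 0.32, 0.0]
wrist_force: [0.7, 0.7, -0.6]
grip_width: 0.0854
finger_force: 0.0
```

Run:
```python
from h import *
s=bot.state();print(s["tool_pos"],s["wrist_force"])
a=bot.capture("side");b=bot.capture("scene")
c=lambda i,y,x:cv2.resize(i[y:y+200,x:x+240],None,fx=1.66,fy=1.66*1.5,interpolation=2)
cv2.imwrite("pics/a3.png",np.hstack([c(a,140,210),c(b,200,170)]))
```

```text
[ 0.53121598 -0.09441874  0.06950961] [ 0.6674511   0.67359265 -0.5893639 ]
```

View pics/a3.png

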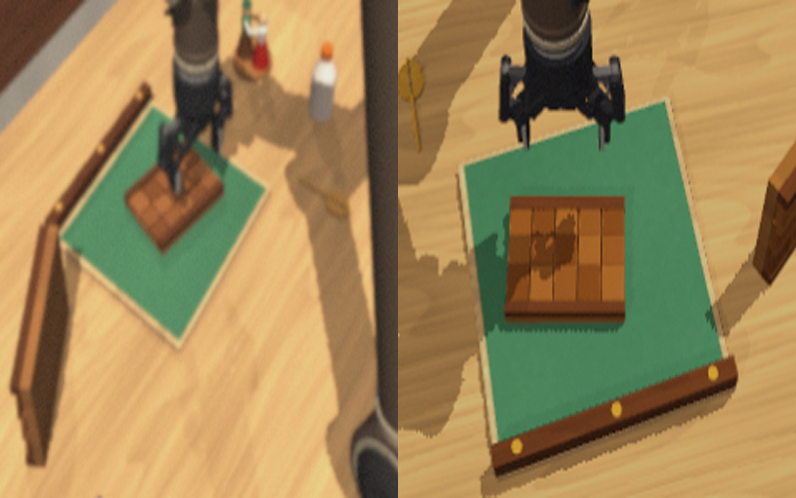

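The panel lies flat with its shingles up. In the crop its near edge runs from (510,197) to (624,197) and its ridge from (505,318) to (625,318).

Run:
```python
from h import *
f=lambda u,v:[170+(u-398)/1.66,200+v/2.49]
for z in(.08,.09,.1,.11):print(z,np.round(ray("scene",[f(523,148),f(603,148)],z).mean(0)*1000))
E_=ray("scene",[f(511,197),f(624,197),f(505,317),f(625,317)],.034)
# ridge bottom far edge -> z 0.02ish
print(np.round(E_*1000).tolist()); n=E_[1]-E_[0];print(np.degrees(np.arctan2(-n[0],n[1])))
```

```text
0.08 [516. -95.  80.]
0.09 [522. -95.  90.]
0.1 [528. -96. 100.]
0.11 [535. -96. 110.]
[[524.0, -167.0, 34.0], [553.0, -23.0, 34.0], [635.0, -190.0, 34.0], [665.0, -45.0, 34.0]]
-11.595374126291734
```

Call:
carry_out(moves="-0.4 0 0 0 0 0; -0.4 0 0 0 0 0; 0 0 0 0 0 0; 0 0 0.4 0 0 0; 0 0 0.4 0 0 0; 0 0 0.3 0 0 0; 0 0 0.2 0 0 0; 0 0 0.15 0 0 0; 0 0 0.1 0 0 0; 0 0 0 0 0 0; 0 0 0 0 0 0")

```text
time: 8.6
tool_pos: [0.4926, -0.0865, -0.0076]
orientation: [3.125, -0.32, 0.001]
wrist_force: [0.2, -0.6, -0.1]
grip_width: 0.0851
finger_force: 0.0
```

Run:
```python
from h import *
s=bot.state();print(s["tool_pos"],s["wrist_force"])
a=bot.capture("wrist");b=bot.capture("scene")
cv2.imwrite("pics/a4.png",np.hstack([cv2.resize(a,(400,300)),cv2.resize(b[220:340,200:360],(400,300),interpolation=2)]))
```

```text
[ 0.49255474 -0.08645904 -0.00756488] [ 0.21267812 -0.64494536 -0.1477849 ]
```

View pics/a4.png

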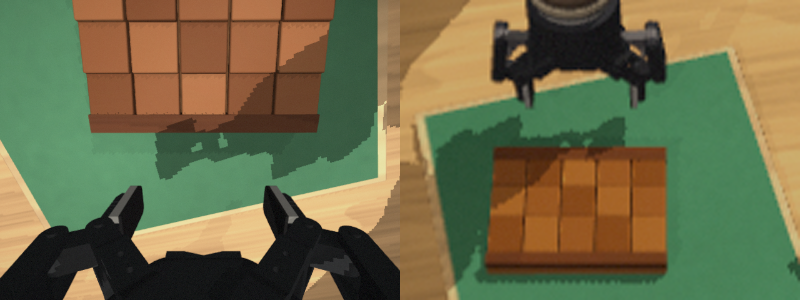

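The tips, at (525,105) and (638,105) in the right half, are square and centred behind the panel's near edge. I'll lower a little further, then push.

Call:
carry_out(moves="0 0 0.03 0 0 0; 0 0 0.03 0 0 0; 0 0 0 0 0 0; 0 0 0 0 0 0")

```text
time: 9.1
tool_pos: [0.492, -0.0863, -0.0109]
orientation: [-3.125, 0.32, 0.0]
wrist_force: [-0.6, -0.5, -0.2]
grip_width: 0.0854
finger_force: 0.0
```

Call:
carry_out(moves="0.16 0 0 0 0 0; 0.16 0 0 0 0 0; 0.1 0 0 0 0 0; 0.1 0 0 0 0 0; 0.1 0 0 0 0 0; 0.1 0 0 0 0 0; 0.1 0 0 0 0 0; 0.1 0 0 0 0 0; 0.1 0 0 0 0 0")

```text
time: 10.0
tool_pos: [0.5423, -0.0967, -0.0109]
orientation: [-3.125, 0.32, 0.0]
wrist_force: [1.6, -0.1, 0.4]
grip_width: 0.0854
finger_force: 0.0
```

Run:
```python
from h import *
s=bot.state();print(s["tool_pos"],s["wrist_force"])
a=bot.capture("wrist");b=bot.capture("scene")
cv2.imwrite("pics/a5.png",np.hstack([cv2.resize(a,(400,300)),cv2.resize(b[230:390,200:400],(400,320),interpolation=2)[:300]]))
```

```text
[ 0.54234018 -0.09672151 -0.01093813] [ 1.63826799 -0.0930318   0.38431836]
```

View pics/a5.png

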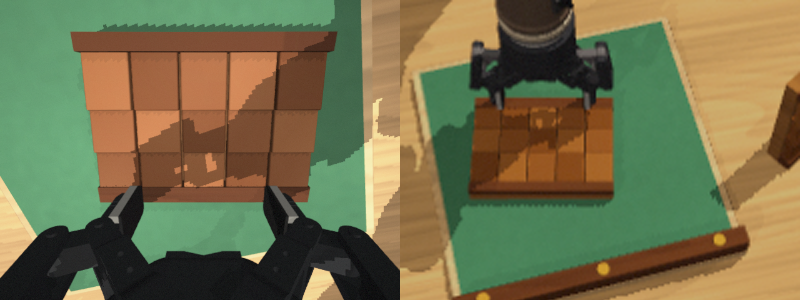

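The tips at (475,106) and (588,106) are still above the panel, since they show in front of its near edge at y=98. So the tips sit about 49 mm above the TCP when open. I'll go back and lower accordingly.

Call:
carry_out(moves="0 0 -0.2 0 0 0; -0.4 0 0 0 0 0; -0.4 0 0 0 0 0; -0.2 0 0 0 0 0; 0 0 0 0 0 0; 0 0 0.2 0 0 0; 0 0 0.16 0 0 0; 0 0 0.1 0 0 0; 0 0 0 0 0 0; 0 0 0 0 0 0")

```text
time: 11.1
tool_pos: [0.493, -0.0865, -0.0244]
orientation: [-3.125, 0.32, 0.001]
wrist_force: [-0.0, 0.2, 1.0]
grip_width: 0.0857
finger_force: 0.0
```

Call:
carry_out(moves="0 0 0.05 0 0 0; 0 0 0.03 0 0 0; 0 0 0 0 0 0; 0 0 0 0 0 0")

```text
time: 11.5
tool_pos: [0.4931, -0.0865, -0.0279]
orientation: [3.125, -0.32, 0.0]
wrist_force: [-0.1, -0.3, -0.6]
grip_width: 0.0853
finger_force: 0.0
```

Run:
```python
from h import *
s=bot.state();print(s["tool_pos"],s["wrist_force"])
a=bot.capture("side");b=bot.capture("scene")
cv2.imwrite("pics/a6.png",np.hstack([cv2.resize(a[170:270,250:380],(390,300),interpolation=2),cv2.resize(b[230:330,215:345],(390,300),interpolation=2)]))
```

```text
[ 0.49305218 -0.08652664 -0.02786225] [-0.09308544 -0.34376277 -0.55915996]
```

View pics/a6.png

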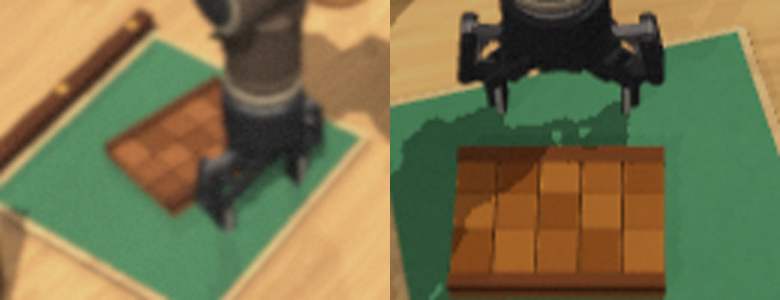

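Call:
carry_out(moves="0 0 0.04 0 0 0; 0.16 0 0 0 0 0; 0.16 0 0 0 0 0; 0.1 0 0 0 0 0; 0.1 0 0 0 0 0; 0.1 0 0 0 0 0; 0.1 0 0 0 0 0; 0.1 0 0 0 0 0; 0.1 0 0 0 0 0; 0.1 0 0 0 0 0; 0 0 0 0 0 0")

```text
time: 12.7
tool_pos: [0.5443, -0.0972, -0.0298]
orientation: [3.125, -0.32, 0.003]
wrist_force: [0.2, -0.1, -0.3]
grip_width: 0.0859
finger_force: 0.0
```

```bash
cat >> h.py <<'E'
S=np.array([[.740,-.219],[.726,.072]])   # stop inner face line
def ridge(im=None):
    im=bot.capture("scene") if im is None else im
    h=cv2.cvtColor(im,cv2.COLOR_BGR2HSV);g=cv2.inRange(h,(50,60,10),(95,255,255))
    o=[]
    for u in range(222,345,2):
        sv=px("scene",[[np.interp(0,[0,1],[.733,0]),0,.038]])
        v=int(np.interp(u,[226.4,369.3],[378.4,343]))
        c=g[:v+2,u]; k=np.flatnonzero(c)
        if len(k)==0: continue
        end=k[-1]; j=end
        while j>0 and c[j]: j-=1
        b,gg,r=im[j-2,u].astype(int)
        if r>gg+8: o.append((u,j+.5,end+.5-v))
    o=np.array(o); P=ray("scene",o[:,:2],.012)
    return o,P
def report(im=None):
    o,P=ridge(im); y,x=P[:,1],P[:,0]
    A=np.polyfit(y,x,1); r=x-np.polyval(A,y); m=abs(r-np.median(r))<.004; A=np.polyfit(y[m],x[m],1)
    sx=lambda t:np.interp(t,S[:,1],S[:,0])
    e=[y[m].min(),y[m].max()]
    print("n",m.sum(),len(y),"yaw",round(np.degrees(np.arctan(-A[0])),2),"y",np.round(e,3),"ridge x",np.round(np.polyval(A,e),4),"gap mm",[round(1000*(sx(t)-np.polyval(A,t)),1) for t in e])
E
python3 - <<'E'
from h import *
s=bot.state();print(s["tool_pos"],s["wrist_force"])
report(cv2.imread("pics/a6.png") if 0 else None)
E
```

```text
[ 0.54425166 -0.09718358 -0.02975237] [ 0.15309144 -0.14210384 -0.32751913]
n 4 61 yaw 28.61 y [-0.167  0.059] ridge x [0.6558 0.5327] gap mm [np.float64(81.6), np.float64(193.9)]
```

Run:
```python
from h import *
im=bot.capture("scene");cv2.imwrite("pics/b1.png",im)
h=cv2.cvtColor(im,cv2.COLOR_BGR2HSV);g=cv2.inRange(h,(50,60,10),(95,255,255))//255
for u in(235,245,255,270,285,300,310,320):
    c=g[230:395,u].astype(int);t=np.flatnonzero(np.diff(c))+231;print(u,t.tolist(),im[[282,290,320,325],u].tolist())
print([(v,im[v,270].tolist()) for v in range(255,290,3)])
```

```text
235 [261, 307, 338, 376] [[85, 125, 69], [59, 89, 48], [24, 51, 82], [19, 49, 85]]
245 [259, 260, 267, 270, 280, 286, 338, 374] [[60, 86, 51], [16, 38, 69], [25, 71, 134], [27, 72, 133]]
255 [278, 286, 338, 371] [[82, 120, 68], [22, 38, 73], [38, 100, 164], [38, 100, 165]]
270 [274, 286, 338, 368] [[85, 125, 71], [18, 38, 74], [35, 87, 152], [34, 88, 152]]
285 [265, 266, 278, 286, 338, 364] [[87, 128, 72], [18, 38, 71], [24, 73, 135], [21, 73, 134]]
300 [247, 256, 278, 286, 338, 360] [[84, 125, 69], [25, 58, 107], [39, 101, 166], [41, 101, 166]]
310 [245, 358] [[84, 125, 69], [85, 126, 69], [82, 121, 67], [82, 124, 70]]
320 [243, 355] [[89, 131, 74], [90, 131, 75], [88, 128, 72], [89, 131, 73]]
[(255, [72, 90, 103]), (258, [73, 78, 82]), (261, [34, 33, 34]), (264, [22, 25, 24]), (267, [23, 21, 21]), (270, [24, 21, 23]), (273, [23, 22, 21]), (276, [87, 128, 72]), (279, [89, 130, 74]), (282, [85, 125, 71]), (285, [72, 110, 69]), (288, [17, 36, 69])]
```

The panel is moving: its near edge went from row 279 to 286 and its ridge base is at row 338. I'll fix the detector's outlier filter.

```bash
sed -i 's/o,P=ridge(im); y,x/o,P=ridge(im); P=P[P[:,0]>.60]; y,x/' h.py
python3 - <<'E'
from h import *
report(cv2.imread("pics/b1.png"))
E
```

```text
n 36 36 yaw -11.87 y [-0.195 -0.053] ridge x [0.6469 0.6768] gap mm [np.float64(92.0), np.float64(55.2)]
```

Call:
carry_out(moves="0.08 0 0 0 0 -0.16; 0.08 0 0 0 0 -0.16; 0.08 0 0 0 0 -0.16; 0.08 0 0 0 0 -0.16; 0.08 0 0 0 0 -0.16; 0.08 0 0 0 0 -0.16; 0.08 0 0 0 0 -0.16; 0.08 0 0 0 0 -0.16; 0.08 0 0 0 0 -0.16; 0.08 0 0 0 0 -0.16; 0 0 0 0 0 0")

```text
time: 13.9
tool_pos: [0.5837, -0.1021, -0.0297]
orientation: [3.141, -0.057, 0.002]
wrist_force: [-0.0, 0.4, -0.4]
grip_width: 0.0852
finger_force: 0.0
```

Run:
```python
from h import *
s=bot.state();print(s["tool_pos"],s["orientation"],s["wrist_force"]);report()
```

```text
[ 0.58371579 -0.10213696 -0.02966759] [ 3.14081108e+00 -5.65282038e-02  2.38664892e-03] [-0.02152822  0.37463195 -0.41586438]
n 37 37 yaw -2.16 y [-0.182 -0.034] ridge x [0.7016 0.7072] gap mm [np.float64(36.6), np.float64(23.9)]
```

Call:
carry_out(moves="0.08 0 0 0 0 -0.165; 0.08 0 0 0 0 -0.165; 0.08 0 0 0 0 -0.165; 0.08 0 0 0 0 -0.165; 0.08 0 0 0 0 -0.165; 0 0 0 0 0 0")

```text
time: 14.55
tool_pos: [0.6037, -0.1021, -0.0297]
orientation: [3.14, 0.079, 0.002]
wrist_force: [0.5, 0.4, -0.1]
grip_width: 0.0849
finger_force: 0.0
```

Run:
```python
from h import *
s=bot.state();print(s["tool_pos"],s["orientation"],s["wrist_force"]);report()
```

```text
[ 0.6037101  -0.10210443 -0.02971418] [3.14034389e+00 7.91591150e-02 2.24285944e-03] [ 0.53495185  0.365252   -0.08293954]
n 4 4 yaw -86.81 y [-0.177 -0.172] ridge x [0.6401 0.7211] gap mm [np.float64(97.8), np.float64(16.6)]
```

Call:
carry_out(moves="0.04 0 0 0 0 0; 0.04 0 0 0 0 0; 0.04 0 0 0 0 0; 0.03 0 0 0 0 0; 0 0 0 0 0 0")

```text
time: 15.1
tool_pos: [0.6105, -0.1017, -0.0299]
orientation: [3.141, 0.078, 0.001]
wrist_force: [-0.6, 0.4, 0.1]
grip_width: 0.0851
finger_force: 0.2
```

Call:
carry_out(moves="0.02 0 0 0 0 0; 0.02 0 0 0 0 0; 0 0 0 0 0 0")

```text
time: 15.4
tool_pos: [0.6123, -0.1016, -0.0299]
orientation: [3.141, 0.078, 0.001]
wrist_force: [-0.1, -1.4, 0.1]
grip_width: 0.0854
finger_force: 0.4
```

Call:
carry_out(moves="0.02 0 0 0 0 0; 0.02 0 0 0 0 0; 0 0 0 0 0 0")

```text
time: 15.7
tool_pos: [0.6121, -0.1015, -0.0302]
orientation: [-3.14, -0.078, 0.007]
wrist_force: [-5.1, -0.6, 4.1]
grip_width: 0.0855
finger_force: 2.8
```

Contact force is rising; I'll press on a bit to seat it.

Call:
carry_out(moves="0.02 0 0 0 0 0; 0.02 0 0 0 0 0; 0 0 0 0 0 0")

```text
time: 16.0
tool_pos: [0.6118, -0.1014, -0.0305]
orientation: [-3.14, -0.079, 0.014]
wrist_force: [-8.6, -1.9, 6.0]
grip_width: 0.0856
finger_force: 4.7
```

Run:
```python
from h import *
s=bot.state();print(s["tool_pos"],s["orientation"],s["wrist_force"],s["moment"])
im=bot.capture("scene");w=bot.capture("wrist");cv2.imwrite("pics/b2.png",im);cv2.imwrite("pics/w2.png",w)
print(np.round(px("scene",[[.738,-.175,.034],[.731,-.03,.034]])))
cv2.imwrite("pics/c2.png",np.hstack([cv2.resize(w,(400,300)),cv2.resize(im[310:395,215:328],(400,300),interpolation=2)]))
```

```text
[ 0.61177241 -0.10135429 -0.0305328 ] [-3.13965118 -0.0785699   0.01405945] [-8.59829655 -1.88401112  5.9854184 ] [-0.2467111   1.25402711 -0.13759188]
[[249. 374.]
 [321. 356.]]
```

View pics/c2.png

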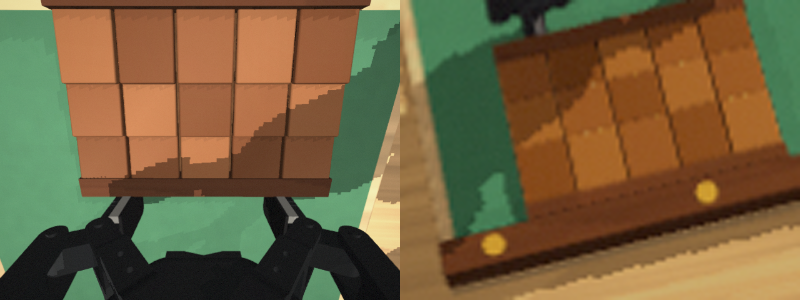

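The ridge meets the stop along its whole length in the right half, from (525,210) to (785,150). In the wrist view the near edge is level with the tool, at y=196 across x 80–330. I'll press slightly firmer to seat it, then back off.

Call:
carry_out(moves="0.03 0 0 0 0 0; 0.03 0 0 0 0 0; 0 0 0 0 0 0; 0 0 0 0 0 0")

```text
time: 16.5
tool_pos: [0.6115, -0.1012, -0.031]
orientation: [-3.139, -0.079, 0.024]
wrist_force: [-14.6, -2.8, 9.2]
grip_width: 0.0856
finger_force: 7.5
```

Call:
carry_out(moves="-0.06 0 0 0 0 0; -0.1 0 0 0 0 0; -0.2 0 0 0 0 0; -0.4 0 0 0 0 0; -0.3 0 0 0 0 0; 0 0 -0.6 0 0 0; 0 0 -0.8 0 0 0; 0 0 -0.8 0 0 0; 0 0 -0.8 0 0 0; -0.5 0 0 0 0 0; 0 0 0 0 0 0; 0 0 0 0 0 0")

```text
time: 17.7
tool_pos: [0.5411, -0.105, 0.12]
orientation: [-3.141, -0.078, -0.002]
wrist_force: [-0.5, 0.7, -1.4]
grip_width: 0.0853
finger_force: 0.0
```

Run:
```python
from h import *
s=bot.state();print(s["time"],s["tool_pos"],s["wrist_force"])
im=bot.capture("scene");w=bot.capture("wrist");cv2.imwrite("pics/b3.png",im);cv2.imwrite("pics/w3.png",w)
def lines(n,im,us,lo,hi,z):
    g=cv2.inRange(cv2.cvtColor(im,cv2.COLOR_BGR2HSV),(50,60,10),(95,255,255))
    pts=[]
    for u in us:
        k=np.flatnonzero(np.diff(g[lo:hi,u].astype(int))<0)   # green -> wood going down
        if len(k): pts.append((u,lo+k[0]+.5))
    P=ray(n,pts,z);A=np.polyfit(P[:,1],P[:,0],1);r=P[:,0]-np.polyval(A,P[:,1])
    print(n,"yaw",np.degrees(np.arctan(-A[0])).round(2),"x at y=-.1:",np.polyval(A,-.1).round(4),"rms mm",(1000*r.std()).round(2),len(P))
lines("scene",im,range(248,308,2),300,345,.034)   # panel near edge (top)
lines("scene",im,range(324,364,2),330,375,.038)   # stop inner edge, free part
```

```text
17.7 [ 0.54106696 -0.10496299  0.12004796] [-0.52559641  0.68800993 -1.41202786]
scene yaw 2.53 x at y=-.1: 0.6216 rms mm 0.69 30
scene yaw 1.58 x at y=-.1: 0.7301 rms mm 1.43 20
```

Run:
```python
from h import *
w=cv2.imread("pics/w3.png");c=bot.camera_info("wrist")
g=cv2.inRange(cv2.cvtColor(w,cv2.COLOR_BGR2HSV),(50,60,10),(95,255,255))
def col(y,x,z):
    T=np.linalg.inv(c["T"]);return cv2.projectPoints(np.array([[x,y,z]]),cv2.Rodrigues(T[:3,:3])[0],T[:3,3],c["mtx"],c["dist"])[0].ravel()
def edge(ys,x0,z):
    pts=[]
    for y in ys:
        u,v=col(y,x0,z);u=int(round(u));v=int(v)
        if not(0<=u<640 and 20<=v<460):continue
        d=np.flatnonzero(np.diff((g[max(v-40,0):v+40,u]>0).astype(int)))
        if len(d): pts.append((u,max(v-40,0)+d[np.argmin(abs(d-40))]+1))
    if len(pts)<4: print("few",len(pts));return
    P=ray("wrist",pts,z,c);A=np.polyfit(P[:,1],P[:,0],1);r=P[:,0]-np.polyval(A,P[:,1]);m=abs(r-np.median(r))<.002;A=np.polyfit(P[m,1],P[m,0],1)
    print(len(P),m.sum(),"yaw",np.degrees(np.arctan(-A[0])).round(2),"x(-.1)",np.polyval(A,-.1).round(4))
edge(np.arange(-.17,-.035,.004),.6216,.034)
edge(np.r_[np.arange(-.215,-.185,.003),np.arange(-.02,.055,.003)],.734,.012)
```

```text
34 34 yaw 2.88 x(-.1) 0.6215
few 0
```

```bash
python3 -c "
from bench import bot
print(bot.finish_job())"
```

```text
the job is handed in; nothing more can be done
None
```

I tipped the smaller panel flat with its shingles up, pushed its ridge against the stop until it stalled at about 15 N, let go, and handed the job in at about 18 s. Its measured angle of 2.9° matches the board's 2.8–3.05°, but I had no direct close-up of the seam after letting go and did not re-measure the other bench items.

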